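# Wedge the iron of a wooden plane

## Task

The wooden hand plane in the holding board has its cutting iron back in place, but nothing locks it yet. Slide the loose wooden wedge, thin end first and flat face on the iron, down the iron under the brass cross pin, let go when it just bites, then tap it down along the iron with the mallet until it is tight, and lay the mallet gently back on the bench clear of the plane. Do not force the wedge home with the gripper itself, and leave the tape measure, sanding block and spring clamp alone.

Things in the scene. Friction and masses are not known exactly. Their poses are not given: they have to be found in the camera images.
- plane: Wooden smoothing plane, 250 long, 72 wide, in a plywood holding board (310 x 112 x 12) screwed to the bench; does not move. Origin: on the bench, mid-plane, on its centre line; x points to the heel, the nose to -x (about to the right as the robot sees it). Sole at z = 12, flat top at z = 76. An open throat between two cheeks (inner faces y = +-25, outer +-36) holds the iron and, over it, the cross pin.
- iron: Steel cutting iron (blade), 44 wide, bedded at 40 degrees to the bench. Origin: on its upper face, centre line, right under the cross pin. x: up along the iron to the heel; z: outward normal of that face (up and to the nose). It leaves the plane's top at x = 36 and ends at x = 61. It springs up to 1.2 mm on to its bed as the wedge tightens. The wedge belongs on this face, its axes along these.
- pin (a point): Middle of the round brass cross pin, 12 in diameter, fixed across the throat above the iron; the gap between its underside and the iron's upper face is 10 mm.
- wedge_center (a point): Loose dark wooden wedge, 140 long, 44 wide, 4 thick at the thin end and 24 at the butt, 80 g, lying on its flat face. Point: mid-length, 7 above the flat face. x to the thick butt (butt at x = +70, thin end at -70), z away from the flat face. Over the iron, this point is at iron x = 28 when the wedge first bites; 10 to 25 N of tapping drives it on to about 20 to 14, where it is tight and stops. It holds by friction.
- mallet_head (a point): Middle of the head of the beech mallet, about 500 g, lying on the bench. Head 120 (x) by 65 (y) by 70 (z); the striking faces are its ends at x = +60 and -60 from here. The round handle, 32 in diameter, runs from the head along +y.
- mallet_grip (a point): Point on the axis of the mallet's handle (32 in diameter, axis 35 above the bench), 66 from the head's middle and 34 from the head's inner face; axes as at the head; 149 of handle lie beyond it.
- tape_measure: Yellow tape measure, 35 x 83 x 64, standing on the bench: leave alone. Origin under its middle.
- sanding_block: Cork sanding block, 62 x 112 x 32: leave alone. Origin under its middle.
- spring_clamp: Black and orange spring clamp lying flat, 67 x 141 x 20: leave alone. Origin under its middle.
- wedge: The same wedge; origin in the middle of its flat face, axes as at wedge_center.
- mallet: The same mallet; origin on its underside, 91 from the head's middle along +y, axes as at mallet_head.
There are look-alikes about, which are no part of the job. What is shaped like the wedge but turquoise is not meant.

How it is judged:
On the way, in this order (a step that is already met when the one before it is completed fails the run):
1. the wedge lies flat on the iron with its thin end well under the cross pin, not yet driven, and is let go (y of wedge_center in the frame of iron between -0.006 and 0.006 m and z of wedge_center in the frame of iron between 0.002 and 0.012 m and angle between the x axis of wedge_center and the x axis of iron, either way round below 0.12 rad and angle between the z axis of wedge_center and the z axis of iron, either way round below 0.12 rad and x of wedge_center in the frame of iron between 0.0205 and 0.034 m and contact force between the fingers and wedge below 0.1 N), for 0.2 s.
2. the mallet drives the wedge until it is tight (y of wedge_center in the frame of iron between -0.006 and 0.006 m and z of wedge_center in the frame of iron between 0.002 and 0.012 m and angle between the x axis of wedge_center and the x axis of iron, either way round below 0.12 rad and angle between the z axis of wedge_center and the z axis of iron, either way round below 0.12 rad and x of wedge_center in the frame of iron below 0.0205 m and contact force between wedge and iron above 11 N and contact force between mallet and wedge above 1 N), for 0.02 s.
At the end, for the whole second after the job is handed in: The wedge lies flat on the iron under the pin (within 6 mm of the middle, 7 degrees), driven at least 7.5 mm beyond where it first bites and pressing on the iron with over 11 N; the mallet lies at rest on the bench, touching neither plane nor wedge (y of wedge_center in the frame of iron between -0.006 and 0.006 m and z of wedge_center in the frame of iron between 0.002 and 0.012 m and angle between the x axis of wedge_center and the x axis of iron, either way round below 0.12 rad and angle between the z axis of wedge_center and the z axis of iron, either way round below 0.12 rad and x of wedge_center in the frame of iron below 0.0205 m and contact force between wedge and iron above 11 N and linear speed of each of wedge, mallet below 0.02 m/s and height (world z) of each of mallet_head, mallet_grip below 0.068 m and height (world z) of mallet_grip above 0.01 m and contact force between mallet and plane below 0.1 N and contact force between mallet and wedge below 0.1 N).
It fails at once if the gripper itself forces the wedge home (x of wedge_center in the frame of iron below 0.0205 m and y of wedge_center in the frame of iron between -0.006 and 0.006 m and z of wedge_center in the frame of iron between 0.002 and 0.012 m and angle between the x axis of wedge_center and the x axis of iron, either way round below 0.12 rad and angle between the z axis of wedge_center and the z axis of iron, either way round below 0.12 rad and contact force between any of the fingers, the arm and wedge above 0.5 N).
It fails at once if the mallet is dropped (linear speed of mallet above 0.75 m/s and height (world z) of mallet_grip below 0.09 m and contact force between the fingers and mallet below 0.1 N).
It fails at once if the tape measure, sanding block or spring clamp is shifted more than 30 mm (distance of any of tape_measure, sanding_block, spring_clamp from where it was at the start of the episode above 0.03 m).
It also fails if it takes over 72 s, if anything falls off the work surface, if the arm or the gripper's body presses on something with over 40 N, if the wrist force passes 120 N, or if a joint passes its speed limit or range.

## Robot

A 6-joint arm with a two-finger parallel gripper is mounted at the origin on a cart in front of the work surface, level with it; the furniture and walls round the work are solid. World frame = base frame: x ahead of the robot, y to its left, z up, the work surface at z = 0. Lengths are in m, angles in rad, forces in N, time in s.
With the tool pointing down it reaches from about 0.275 to 1 m from the base axis. Payload 8.4 kg.
Tool frame: the origin (TCP) lies midway between the tips of the shut fingers; the grasp point (between the pads) lies behind it (robot.pinch_z is the z of the grasp point in the tool frame, in m); z points along the fingers, y is the line along which they close (so a half turn about z gives the same grasp; the last joint's range is limited). The gripper opens to 85 mm and grips with 20 to 120 N. Pads are 22 mm wide; open, the fingers measure 114 mm over their backs; the gripper's body (76 mm by 85 mm) begins 54 mm behind the grasp point. The pads swing forward as they close: fully open they stand 13 mm farther back than shut.
Start: joints at [1.237, 0.353, 1.633, -0, 1.155, -0.002], TCP at [0.204, 0.591, 0.231] pointing down, gripper open.
Joint ranges: [-2.63, 2.63], [-0.92, 2.1], [0.06, 2.66], [-1.3, 4.44], [0, 2.69], [-3.02, 3.02]. Speed limits (rad/s): [2.22, 2.22, 2.79, 3.14, 3.14, 3.14].

## Interface

Orientations are given as a unit quaternion [w, x, y, z].
In Python, from rig import robot gives the robot as it stands.
- The arm moves only by the shell command python3 -m creep 'ROWS' [FORCE]. ROWS is JSON, one flat list of numbers, 7 for each row, row after row: the finger opening in mm, from 0 to 85.4, then the shift along the tool's x, y, z normalised to -1 to 1, where 1 is 0.04 m, then the turn, a rotation vector about the tool's x, y, z normalised to -1 to 1, where 1 is 4 degrees. In form: [fingers, dx, dy, dz, rx, ry, rz, fingers, dx, dy, dz, rx, ry, rz, ...]. A call has 1 to 20 rows; each row shifts and turns the commanded pose from where the row before left it, along the tool's axes as they then stand; what a row does not reach is not made up. A row lasts 1/12 s, in which the tool goes at most 41.7 mm and 7.16 degrees, less where a joint would pass 70% of its speed; a pose out of reach is approached as far as the arm can. A call with a number of a shift or a turn outside -1 to 1 is refused whole. A call with a gripper value outside its range is refused whole. The fingers move at their own pace and stop on an object; FORCE is the grip in N (left out, the last holds). Time passes only in rows, so rows that do not move let the fingers close. It gives the time, the measured TCP pose, the force, the opening and the grip force at its end, in the units of the state.
- robot.sense(): the state, without advancing time (a new reading comes with each control period).
- robot.snapshot(name): name is "side" or "top" or "wrist"; returns (picture, depth): 400x640x3 uint8, red, green, blue; 400x640 float32, m along the optical axis (not along the pixel's ray), 0 where there is no reading.
- robot.calibration(name): a dict with "intrinsics" (3x3 intrinsics, pixels), "dist_coeffs" ([k1, k2, p1, p2, k3] as OpenCV has them; the pictures are not rectified), "world_to_cam" (4x4, takes a point from world to camera coordinates). Camera axes: x right, y down, z forward; pixel columns grow to the right and rows downward; lengths in m; the calibration is good to about 2 mm. A picture is of the moment at which its call begins: read the wrist's pose just before it. calibration takes no time and is no camera call; for the wrist camera it gives the pose at the moment of the call.
- robot.close_job(): hands the job in; it is judged then, once.
Trained networks look in the newest picture that a camera, given by its name, has taken for a name from the list of things; names that differ only in an ending like _2 or _b are one class to them, and where a whole thing is asked for, a point or a joint stands for the part that bears it (a point fixed in the world has none). Each returns a list of dicts, best first, with "p" (0 to 1); they miss things now and then, are a little off and sometimes report something else, mostly with a low value. They report only what shows in the picture. A call takes as long as a camera call. They do not tell look-alikes from the thing itself.
- robot.look_for(name, camera): "position" ([x, y, z] in m, in world coordinates, good to about 4 mm: the middle of the surface that is visible of it).
- robot.masks_of(name, camera): "mask" (400x640 bool, what is visible of it).
- robot.mark_of(name, camera): "position" ([x, y, z] in m, in world coordinates, good to about 4 mm: a listed point, or the origin of a listed thing).
The state is a dict: "t": time; "q": joint angles; "qvel": joint speeds; "tau": joint torques, N m; "ee_pos": TCP position; "tool_rot": TCP orientation; "ft_force": force on the tool from outside, world axes, zero at the start; "torque": the same for the moment, N m; "width": finger opening in m; "grasp_force": force on a finger pad.
Only numpy, scipy, OpenCV 4.12 (cv2) and the standard library are available. Lean on these libraries where they do the work, as an engineer would, in place of code of your own. Each camera call takes 0.05 s, during which the arm holds its last target. There are 200 camera calls.

## Working session

There is one attempt and no reset: what is moved stays moved. The work goes in short steps, Python scripts to look and compute and a shell command to move; the robot and the scene stay as the last step left them, time stands still between calls to the robot, and variables do not carry over. Pictures are saved under pics/ and viewed, at most 10 in all, crops included, and the job is handed in when it is done.

```bash
ls; mkdir -p pics; python3 - <<'E'
from rig import robot
import cv2
print(robot.pinch_z, robot.sense())
for c in ["side","top"]:
    p,d=robot.snapshot(c); cv2.imwrite(f"pics/{c}0.png",p[:,:,::-1])
    print(c,robot.calibration(c))
    for n in ["plane","iron","pin","wedge_center","wedge","mallet_head","mallet_grip","tape_measure","sanding_block","spring_clamp"]:
        print(n,[(r['p'].__round__(2) , [round(float(x),3) for x in r['position']]) for r in robot.mark_of(n,c)])
E
```

```text
pics
-0.0187 {'t': 0.0, 'q': array([ 1.23660869e+00,  3.53663817e-01,  1.63414164e+00, -2.85598173e-05,
        1.15520835e+00, -2.41198141e-03]), 'qvel': array([ 2.16306242e-04, -8.53416664e-04,  7.76161321e-04, -2.07308594e-04,
        1.56373253e-03,  6.06487638e-05]), 'tau': array([-1.92714306e-04, -6.05230808e+01, -3.42068911e+01, -2.42748019e-04,
        9.38367069e-03, -1.91858408e-05]), 'ee_pos': array([0.20343309, 0.59045282, 0.23054869]), 'tool_rot': array([-1.06149963e-04,  1.65122301e-01,  9.86272843e-01, -7.02722047e-04]), 'ft_force': array([-0.97218831,  0.02816665,  0.29830553]), 'torque': array([-0.02473814,  0.01412129, -0.00600179]), 'grasp_force': 0.0, 'width': 0.08558612248358398}
side {'intrinsics': array([[463.51412988,   0.        , 323.90295931],
       [  0.        , 463.51412988, 194.64177523],
       [  0.        ,   0.        ,   1.        ]]), 'dist_coeffs': array([-0.03735163,  0.        ,  0.        ,  0.        ,  0.        ]), 'world_to_cam': array([[ 0.99677007,  0.07676808,  0.02358146, -0.57587158],
       [ 0.06560951, -0.60909938, -0.79037544,  0
[... 1140 characters left out ...]
5423, -0.99795861,  1.34623276],
       [ 0.        ,  0.        ,  0.        ,  1.        ]])}
plane [(0.62, [0.494, 0.034, -0.001])]
iron [(0.85, [0.5, 0.052, 0.051])]
pin [(0.71, [0.497, 0.046, 0.07])]
wedge_center [(0.83, [0.625, 0.277, 0.007]), (0.82, [0.447, 0.364, 0.005]), (0.69, [0.683, -0.302, 0.004]), (0.22, [0.491, 0.035, 0.001])]
wedge [(0.68, [0.444, 0.359, 0.005]), (0.56, [0.628, 0.283, 0.004])]
mallet_head [(0.77, [0.584, -0.316, 0.037]), (0.44, [0.696, 0.084, 0.001])]
mallet_grip [(0.9, [0.515, -0.342, 0.035])]
tape_measure [(0.79, [0.697, 0.084, 0.0])]
sanding_block [(0.91, [0.699, -0.138, -0.002])]
spring_clamp [(0.64, [0.682, -0.303, 0.002]), (0.61, [0.443, 0.362, 0.001])]
```

View pics/top0.png

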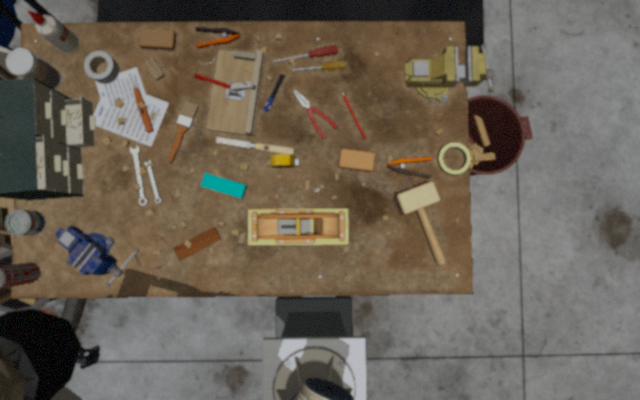

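View pics/side0.png

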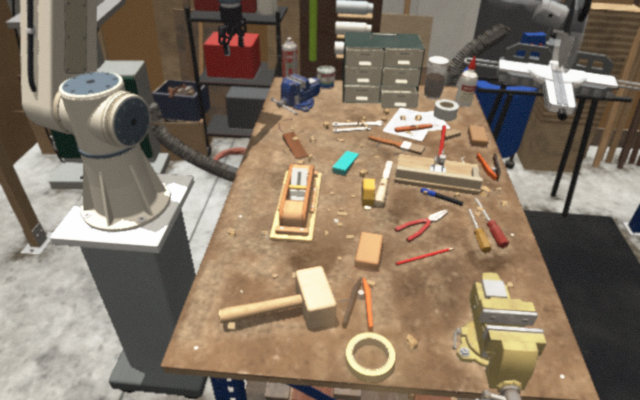

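Candidates for the wedge are the dark brown block at top px (198,243) and the turquoise block at (223,186), plus the dark brush handle at (180,135). By its description the wedge is the brown one at (198,243). Now I'll measure and take a close crop.

```bash
cat > h.py <<'E'
import numpy as np, cv2
from rig import robot
from scipy.spatial.transform import Rotation as R
def cloud(cam,snap=None):
    c=robot.calibration(cam); p,d=snap if snap is not None else robot.snapshot(cam)
    v,u=np.mgrid[:400,:640]
    n=cv2.undistortPoints(np.stack([u,v],-1).reshape(-1,1,2).astype(np.float64),c["intrinsics"],c["dist_coeffs"]).reshape(400,640,2)
    P=np.concatenate([n*d[...,None],d[...,None]],-1)
    T=np.linalg.inv(c["world_to_cam"]); W=P@T[:3,:3].T+T[:3,3]
    W[d==0]=np.nan
    return p,W
def rect(W,m,lo,hi):
    k=m&(W[...,2]>lo)&(W[...,2]<hi); pts=W[k]
    (c,s,a)=cv2.minAreaRect(pts[:,:2].astype(np.float32)*1000)
    if s[0]<s[1]: s=s[::-1]; a+=90
    return pts,np.array(c)/1000,s,a
def tool():
    s=robot.sense(); q=s["tool_rot"]; return s,s["ee_pos"],R.from_quat([q[1],q[2],q[3],q[0]])
E
python3 - <<'E'
from h import *
p,W=cloud("top")
cv2.imwrite("pics/crop1.png",cv2.resize(p[170:290,150:270,::-1],None,fx=5,fy=5,interpolation=cv2.INTER_CUBIC))
for n,lo,hi in [("wedge",.004,.05),("plane",.06,.09),("mallet_head",.02,.1)]:
    for r in robot.masks_of(n,"top")[:3]:
        try: pts,c,s,a=rect(W,r["mask"],lo,hi)
        except Exception as e: print(n,e); continue
        ax=np.array([np.cos(np.radians(a)),np.sin(np.radians(a))]); t=(pts[:,:2]-c)@ax*1000
        print(n,r["p"],c,s,a,len(pts)); 
        print([(int(b),np.round(np.median(pts[(t>b)&(t<b+20),2])*1000,1)) for b in range(-140,140,20) if ((t>b)&(t<b+20)).sum()>5])
E
```

```text
wedge 0.6 [0.4474574  0.35709714] (137.2194366455078, 47.282833099365234) 116.33054161071777 591
[(-80, np.float64(6.3)), (-60, np.float64(8.3)), (-40, np.float64(11.4)), (-20, np.float64(13.8)), (0, np.float64(17.0)), (20, np.float64(19.9)), (40, np.float64(22.5)), (60, np.float64(23.7))]
wedge 0.6 [0.62667377 0.27677267] (135.89511108398438, 44.85259246826172) 71.57233428955078 592
[(-80, np.float64(22.6)), (-60, np.float64(22.6)), (-40, np.float64(19.9)), (-20, np.float64(16.7)), (0, np.float64(13.7)), (20, np.float64(11.1)), (40, np.float64(8.1)), (60, np.float64(6.5))]
plane 0.95 [0.49757196 0.04393578] (242.5938720703125, 71.59407806396484) 89.91151428222656 1512
[(-120, np.float64(69.6)), (-100, np.float64(76.8)), (-80, np.float64(75.5)), (-60, np.float64(77.1)), (-40, np.float64(77.0)), (-20, np.float64(75.3)), (0, np.float64(73.7)), (20, np.float64(73.3)), (40, np.float64(80.8)), (60, np.float64(76.4)), (80, np.float64(74.9)), (100, np.float64(68.3)), (120, np.float64(61.7))]
```

View pics/crop1.png

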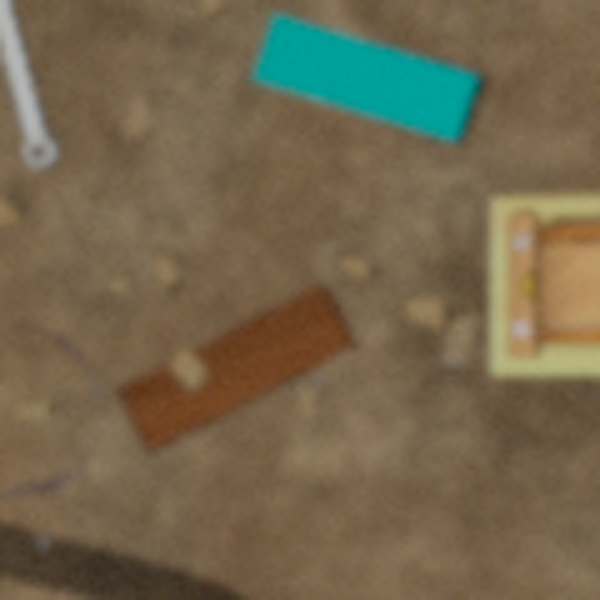

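The crop shows the plain brown wooden wedge at (237,368), with its butt at the lower left (higher in depth, towards +y). The turquoise look-alike is at (367,78). I'm moving above the wedge.

```bash
python3 -m creep '[85,0,0,0.18,0,0,1, 85,0,0,0.18,0,0,1, 85,0,0,0.18,0,0,1, 85,0,0,0.18,0,0,1, 85,0,0,0.18,0,0,1, 85,0,0,0.18,0,0,1, 85,0,0,0.18,0,0,1, 85,0,0,0.18,0,0,1, 85,0,0,0.18,0,0,1, 85,0,0,0.18,0,0,1, 85,0,0,0.18,0,0,1, 85,0,0,0,0,0,0.18]' && python3 -m creep '[85,-0.61,0.26,0,0,0,0, 85,-0.61,0.26,0,0,0,0, 85,-0.61,0.26,0,0,0,0, 85,-0.61,0.26,0,0,0,0, 85,-0.61,0.26,0,0,0,0, 85,-0.61,0.26,0,0,0,0, 85,-0.61,0.26,0,0,0,0, 85,-0.61,0.26,0,0,0,0, 85,-0.61,0.26,0,0,0,0, 85,-0.61,0.26,0,0,0,0, 85,-0.61,0.26,0,0,0,0, 85,0,0,0,0,0,0, 85,0,0,0,0,0,0]'
cat > wlook.py <<'E'
from h import *
s,p,r=tool(); print(s["t"],p,r.as_matrix().round(3).tolist())
im,W=cloud("wrist"); cv2.imwrite("pics/wl1.png",im[:,:,::-1])
best=[m for m in robot.masks_of("wedge","wrist")]
for m in best[:3]:
    pts,c,sz,a=rect(W,m["mask"],.003,.05); print(m["p"],c,sz,a,im[m["mask"]].mean(0))
    q=(np.c_[pts]-p)@r.as_matrix(); print("in tool",q.min(0).round(4),q.max(0).round(4))
E
python3 wlook.py
```

```text
t: 2.3
ee_pos: [0.2033, 0.5901, 0.1507]
tool_rot: [0.0, 0.529, 0.848, -0.001]
ft_force: [0.7, -1.0, -0.5]
width: 0.0847
grasp_force: 0.0
t: 3.38
ee_pos: [0.426, 0.4002, 0.1525]
tool_rot: [0.0, 0.528, 0.849, 0.0]
ft_force: [0.3, 0.8, 0.1]
width: 0.085
grasp_force: 0.0
3.3833 [0.42598676 0.40023301 0.15252249] [[-0.442, 0.897, 0.0], [0.897, 0.442, 0.0], [0.0, 0.001, -1.0]]
0.78 [0.60040936 0.2737948 ] (56.752864837646484, 4.186842441558838) 72.91503143310547 [ 48.91932059 163.01698514 152.07218684]
in tool [-0.2107  0.08    0.1323] [-0.1702  0.1204  0.1495]
0.66 [0.44601114 0.35867767] (141.06996154785156, 44.19257354736328) 117.48769187927246 [142.51540493  87.27508803  53.94542254]
in tool [-0.1171 -0.0239  0.1268] [0.0246 0.0232 0.1495]
```

```bash
python3 -m creep '[85,0,0,0.54,0,0,0.1, 85,0,0,0.54,0,0,-0.2, 85,0,0,0.54,0,0,-0.2, 85,0,0,0.54,0,0,0, 85,0,0,0.54,0,0,0, 85,0,0,0.54,0,0,0, 85,0,0,0.54,0,0,0, 85,0,0,0,0,0,0, 38,0,0,0,0,0,0, 38,0,0,0,0,0,0, 38,0,0,0,0,0,0, 38,0,0,0,0,0,0, 38,0,0,0,0,0,0, 38,0,0,0,0,0,0, 38,0,0,0,0,0,0, 38,0,0,0,0,0,0]' 60
```

```text
t: 4.82
ee_pos: [0.4257, 0.4019, 0.0026]
tool_rot: [0.0, 0.519, 0.855, 0.001]
ft_force: [-3.0, 1.7, 7.2]
width: 0.0429
grasp_force: 61.5
```

```bash
python3 -m creep '[38,0,0,-0.7,0,0,0, 38,0,0,-0.7,0,0,0, 38,0,0,-0.7,0,0,0, 38,0,0,-0.7,0,0,0, 38,0,0,-0.7,0,0,0, 38,0,0,-0.7,0,0,0, 38,0,0,-0.4,0,0,0, 38,0,0,0,0,0,0]'
python3 - <<'E'
from h import *
for cam in ["top","side"]:
    im,W=cloud(cam)
    for n in ["iron","pin"]:
        for m in robot.masks_of(n,cam)[:1]:
            P=W[m["mask"]]; P=P[np.isfinite(P[:,0])]; P=P[(P[:,2]>.04)&(abs(P[:,0]-.4976)<.02)]
            d=(P[:,2]-.0529)/np.tan(np.radians(40)); y0=P[:,1]-d
            print(cam,n,m["p"],len(P),"x med",np.median(P[:,0]),P[:,0].min(),P[:,0].max(),"ymean",np.median(P[:,1]),"z",np.median(P[:,2]),"y0 quart",np.percentile(y0,[25,50,75]).round(4),np.polyfit(P[:,1],P[:,2],1).round(3))
    k=(W[...,2]>.07)&(W[...,2]<.082)&(abs(W[...,0]-.5)<.07)&(abs(W[...,1]-.05)<.06)
    P=W[k]; h,e=np.histogram(P[:,0],np.arange(.45,.545,.004)); print(dict(zip(e.round(3),h)))
    for side in (1,-1):
        c=P[(side*(P[:,0]-.4976)>.025)]; print("cheek",np.polyfit(c[:,1],c[:,0],1),np.percentile(c[:,0],[5,50,95]).round(4))
    cv2.imwrite("pics/pl_%s.png"%cam,cv2.resize(im[190:260,240:360,::-1],None,fx=6,fy=6))
E
python3 wlook.py
```

```text
t: 5.48
ee_pos: [0.4268, 0.4025, 0.1897]
tool_rot: [0.001, 0.519, 0.855, 0.004]
ft_force: [0.9, 0.8, -0.3]
width: 0.0427
grasp_force: 61.6
top iron 0.68 268 x med 0.49842641838313767 0.47760704995046177 0.5164399198997962 ymean 0.07778109739832001 z 0.0735042861844667 y0 quart [0.0503 0.0525 0.0553] [0.809 0.011]
top pin 0.56 916 x med 0.4975856759471837 0.47760704995046177 0.5174855677395175 ymean 0.07221714665030872 z 0.07285268687105695 y0 quart [-0.0523  0.0519  0.094 ] [0.011 0.07 ]
{np.float64(0.45): np.int64(0), np.float64(0.454): np.int64(0), np.float64(0.458): np.int64(0), np.float64(0.462): np.int64(67), np.float64(0.466): np.int64(51), np.float64(0.47): np.int64(40), np.float64(0.474): np.int64(18), np.float64(0.478): np.int64(9), np.float64(0.482): np.int64(7), np.float64(0.486): np.int64(19), np.float64(0.49): np.int64(10), np.float64(0.494): np.int64(8), np.float64(0.498): np.int64(17), np.float64(0.502): np.int64(11), np.float64(0.506): np.int64(11), np.float64(0.51): np.int64(17), np.float64(0.514): np.int64(9), np.float64(0.518): np.int64(7), np.float64(0.522): np.in
[... 1053 characters left out ...]
, np.float64(0.506): np.int64(12), np.float64(0.51): np.int64(9), np.float64(0.514): np.int64(15), np.float64(0.518): np.int64(19), np.float64(0.522): np.int64(33), np.float64(0.526): np.int64(35), np.float64(0.53): np.int64(26), np.float64(0.534): np.int64(0), np.float64(0.538): np.int64(0)}
cheek [0.00079117 0.52769195] [0.5233 0.5278 0.5319]
cheek [0.00488882 0.46584406] [0.4603 0.4664 0.4711]
5.7833 [0.42427333 0.40017076 0.18336527] [[-0.461, 0.887, -0.002], [0.887, 0.461, -0.002], [-0.001, -0.002, -1.0]]
0.95 [0.46824426 0.19580463] (14.68664836883545, 1.122897982597351) 123.02261734008789 [95.56132552 58.57917424 36.99622819]
in tool [-0.2089 -0.0561  0.1703] [-0.1942 -0.0542  0.1796]
```

```bash
python3 -m creep '[38,0,0,0,0,0,0.98, 38,0,0,0,0,0,0.98, 38,0,0,0,0,0,0.98, 38,0,0,0,0,0,0.98, 38,0,0,0,0,0,0.98, 38,0,0,0,0,0,0.98, 38,0,0,0,0,0,0.98, 38,-0.5,0.18,0,0,0,0, 38,-0.5,0.18,0,0,0,0, 38,-0.5,0.18,0,0,0,0, 38,-0.5,0.18,0,0,0,0, 38,-0.5,0.18,0,0,0,0, 38,-0.5,0.18,0,0,0,0, 38,-0.5,0.18,0,0,0,0, 38,-0.5,0.18,0,0,0,0, 38,-0.5,0.18,0,0,0,0, 38,-0.5,0.18,0,0,0,0]' && python3 -m creep '[38,0,0,0,0,1,0, 38,0,0,0,0,1,0, 38,0,0,0,0,1,0, 38,0,0,0,0,1,0, 38,0,0,0,0,1,0, 38,0,0,0,0,1,0, 38,0,0,0,0,1,0, 38,0,0,0,0,1,0, 38,0,0,0,0,1,0, 38,0,0,0,0,1,0, 38,0,0,0,0,0,0, 38,0,0,0,0,0,0]'
cat > ir.py <<'E'
from h import *
# pose of tool in the iron frame
O=np.array([.4973,.0527,.0529]); a=np.radians(40)
B=np.array([[0,-1,0],[np.cos(a),0,-np.sin(a)],[np.sin(a),0,np.cos(a)]])  # cols x,y,z
def show():
    s,p,r=tool(); M=r.as_matrix()
    print("t",s["t"],"p",p.round(4),"iron mm",(B.T@(p-O)*1000).round(1))
    G=np.c_[B[:,0],-B[:,1],-B[:,2]]  # goal tool axes
    print("turn left deg (tool xyz)",np.degrees(R.from_matrix(M.T@G).as_rotvec()).round(2),"F iron",(B.T@s["ft_force"]).round(1),"w",s["width"].round(4))
if __name__=="__main__": show()
E
python3 - <<'E'
from ir import *
show()
im,W=cloud("side"); cv2.imwrite("pics/s2.png",cv2.resize(im[100:280,200:380,::-1],None,fx=3.3,fy=3.3,interpolation=cv2.INTER_CUBIC))
im,W=cloud("wrist"); cv2.imwrite("pics/w2.png",im[:,:,::-1])
E
```

```text
t: 7.3
ee_pos: [0.4971, 0.1998, 0.1842]
tool_rot: [-0.0, 0.707, 0.707, -0.0]
ft_force: [0.6, 0.6, -1.4]
width: 0.0428
grasp_force: 61.5
t: 8.3
ee_pos: [0.4969, 0.2, 0.1837]
tool_rot: [-0.242, 0.666, 0.664, 0.24]
ft_force: [-0.8, 0.6, -1.1]
width: 0.0424
grasp_force: 61.5
t 8.3 p [0.4969 0.2    0.1837] iron mm [196.9   0.4   5.5]Traceback (most recent call last):
  File "<stdin>", line 2, in <module>
  File "ir.py", line 9, in show
    print("turn left deg (tool xyz)",np.degrees(R.from_matrix(M.T@G).as_rotvec()).round(2),"F iron",(B.T@s["ft_force"]).round(1),"w",s["width"].round(4))
                                                                                                                                     ^^^^^^^^^^^^^^^^
AttributeError: 'float' object has no attribute 'round'
```

```bash
sed -i 's/s\["width"\].round(4)/round(s["width"],4)/' ir.py
python3 - <<'E'
from ir import *
show()
im,W=cloud("side"); cv2.imwrite("pics/s2.png",cv2.resize(im[100:280,200:380,::-1],None,fx=3.3,fy=3.3,interpolation=cv2.INTER_CUBIC))
im,W=cloud("wrist"); cv2.imwrite("pics/w2.png",im[:,:,::-1])
E
```

```text
t 8.3 p [0.4969 0.2    0.1837] iron mm [196.9   0.4   5.5]
turn left deg (tool xyz) [-0.07  0.11 -0.16] F iron [-0.2  0.8 -1.2] w 0.0424
```

View pics/w2.png

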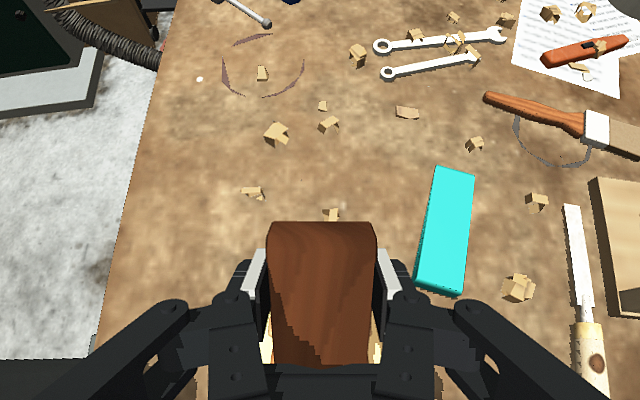

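The wrist picture shows the wedge held square and centred between the fingers (px 265–378, butt edge at row 225). The camera faces away from the plane. I'm sliding to just short of the pin.

```bash
python3 -m creep '[38,0,0.01,-0.08,0,0,0, 38,-0.3,0,0,0,0,0, 38,-0.3,0,0,0,0,0, 38,-0.3,0,0,0,0,0, 38,-0.3,0,0,0,0,0, 38,-0.18,0,0,0,0,0, 38,0,0,0,0,0,0, 38,0,0,0,0,0,0]'
python3 - <<'E'
from ir import *
show()
im,W=cloud("side"); cv2.imwrite("pics/s3.png",cv2.resize(im[120:260,220:380,::-1],None,fx=5,fy=4.2,interpolation=cv2.INTER_CUBIC)[:590])
ri=(W-O)@B*1000
for m in robot.masks_of("wedge","side")[:3]:
    k=m["mask"]; P=ri[k]; P=P[np.isfinite(P[:,0])]; print(m["p"],len(P),np.percentile(P,[2,50,98],axis=0).round(1).tolist())
E
```

```text
t: 9.07
ee_pos: [0.4975, 0.156, 0.1514]
tool_rot: [-0.242, 0.665, 0.664, 0.242]
ft_force: [0.2, 1.3, -0.7]
width: 0.0426
grasp_force: 61.6
t 9.0667 p [0.4975 0.156  0.1514] iron mm [142.5  -0.2   9. ]
turn left deg (tool xyz) [-0.03 -0.02 -0.08] F iron [ 0.5 -0.2 -1.3] w 0.0426
0.85 394 [[91.6, -163.8, -228.7], [134.6, -126.4, -160.7], [193.0, -91.7, -123.9]]
0.56 675 [[26.8, -21.3, -210.9], [85.3, 0.0, 19.2], [173.1, 50.0, 29.8]]
0.4 635 [[-355.7, -211.4, 158.7], [-295.2, -188.9, 202.8], [-249.6, -150.6, 246.9]]
```

View pics/s3.png

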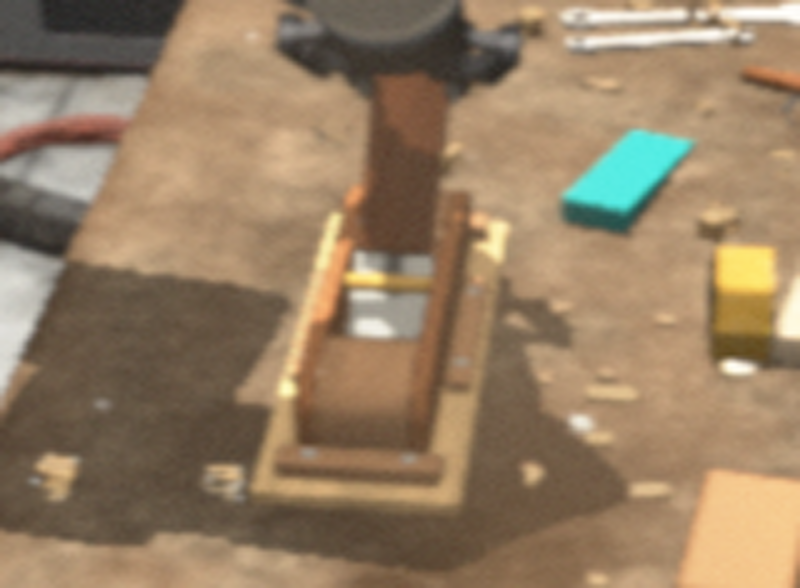

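The picture shows the thin end at about (400,250), just short of the brass pin at (390,282), and centred over the iron. I'll check the clearance numerically.

```bash
cat > wz.py <<'E'
from ir import *
def wz(x1):
    im,W=cloud("side"); ri=(W-O)@B*1000; I=im.astype(int)
    br=(I[...,0]>1.25*I[...,2])
    k=br&(abs(ri[...,1])<19)&(ri[...,0]>x1)&(ri[...,0]<110)&(ri[...,2]>0)&(ri[...,2]<40)
    P=ri[k]; f=np.polyfit(P[:,0],P[:,2],1); print(len(P),"slope",f[0].round(3),"z at x=60",np.polyval(f,60).round(2),"xmin",np.percentile(P[:,0],[0,2]).round(1))
    k=br&(abs(ri[...,1])<35)&(ri[...,0]>60)&(ri[...,0]<100)&(ri[...,2]>5)&(ri[...,2]<40)
    print("y range x>60",np.percentile(ri[k][:,1],[1,50,99]).round(1))
    # iron face
    k=(abs(ri[...,1])<15)&(ri[...,0]>8)&(ri[...,0]<20)&(abs(ri[...,2])<8); print("iron face z",np.median(ri[k][:,2]),k.sum())
if __name__=="__main__": wz(20); show()
E
python3 wz.py
```

```text
400 slope 0.158 z at x=60 15.87 xmin [24.  26.8]
y range x>60 [-21.8   0.   21.5]
iron face z -0.7236121884874467 26
t 9.2167 p [0.4976 0.1567 0.1521] iron mm [143.4  -0.3   9.1]
turn left deg (tool xyz) [-0.01 -0.01  0.03] F iron [-0.3 -0.4 -0.4] w 0.0425
```

```bash
python3 -m creep '[38,0,0,0.06,0,0,0, 38,0,0,0.06,0,0,0, 38,-0.2,0,0,0,0,0, 38,-0.2,0,0,0,0,0, 38,-0.2,0,0,0,0,0, 38,-0.2,0,0,0,0,0, 38,-0.2,0,0,0,0,0, 38,-0.2,0,0,0,0,0, 38,-0.2,0,0,0,0,0, 38,0,0,0,0,0,0, 38,0,0,0,0,0,0]'; python3 wz.py
```

```text
t: 10.13
ee_pos: [0.4972, 0.1164, 0.1116]
tool_rot: [-0.242, 0.665, 0.664, 0.241]
ft_force: [-0.2, 2.1, -4.4]
width: 0.0426
grasp_force: 61.6
307 slope 0.145 z at x=60 18.53 xmin [20.1 20.8]
y range x>60 [-31.7  -1.6  30.7]
iron face z 6.63830629502791 6
t 10.1833 p [0.4973 0.1167 0.1119] iron mm [86.9  0.   4. ]
turn left deg (tool xyz) [-0.05 -0.01 -0.02] F iron [-0.9  0.4 -4.9] w 0.0431
```

```bash
python3 -m creep '[38,0,0,0.04,0,0,0, 38,0,0,0,0,0,0, 38,-0.05,0,0,0,0,0, 38,-0.05,0,0,0,0,0, 38,0,0,0,0,0,0, 38,0,0,0,0,0,0]'; python3 wz.py
```

```text
t: 10.68
ee_pos: [0.4976, 0.1146, 0.1084]
tool_rot: [-0.242, 0.664, 0.665, 0.242]
ft_force: [-0.7, -0.2, -1.1]
width: 0.0428
grasp_force: 61.9
284 slope 0.145 z at x=60 18.19 xmin [20. 21.]
y range x>60 [-32.2  -2.2  30.1]
iron face z 6.525033990586269 3
t 10.7333 p [0.4976 0.1146 0.1084] iron mm [83.1 -0.3  2.7]
turn left deg (tool xyz) [-0.01  0.    0.03] F iron [-0.8 -0.3 -0.8] w 0.0427
```

```bash
python3 -m creep '[38,-0.05,0,0.01,0,0,0, 38,-0.04,0,0,0,0,0, 38,0,0,0,0,0,0, 38,0,0,0,0,0,0]'; python3 -c "from ir import *; show()";  python3 -m creep '[38,-0.04,0,0,0,0,0, 38,-0.02,0,0,0,0,0, 38,0,0,0,0,0,0, 38,0,0,0,0,0,0]'; python3 wz.py
```

```text
t: 11.07
ee_pos: [0.4975, 0.1121, 0.1056]
tool_rot: [-0.242, 0.664, 0.665, 0.242]
ft_force: [-0.3, 1.6, -2.3]
width: 0.0429
grasp_force: 61.9
t 11.0667 p [0.4975 0.1121 0.1056] iron mm [79.4 -0.2  2.2]
turn left deg (tool xyz) [-0.02  0.01  0.01] F iron [-0.3  0.3 -2.8] w 0.0429
t: 11.4
ee_pos: [0.4973, 0.1108, 0.1044]
tool_rot: [-0.242, 0.664, 0.664, 0.242]
ft_force: [-0.1, 5.4, -0.3]
width: 0.0425
grasp_force: 61.7
256 slope 0.157 z at x=60 18.26 xmin [20.2 21.4]
y range x>60 [-33.3  -2.4  30.1]
iron face z 5.6573437200308465 1
t 11.45 p [0.4973 0.1108 0.1044] iron mm [77.6 -0.   2.1]
turn left deg (tool xyz) [-0.04 -0.06  0.01] F iron [ 3.5  0.  -4. ] w 0.0428
```

```bash
python3 -m creep '[38,0,0,0.02,0,0,0, 38,-0.03,0,0,0,0,0, 38,-0.02,0,0,0,0,0, 38,0,0,0,0,0,0, 38,0,0,0,0,0,0]'; python3 wz.py
```

```text
t: 11.87
ee_pos: [0.4975, 0.1095, 0.1024]
tool_rot: [-0.242, 0.664, 0.665, 0.242]
ft_force: [0.1, 4.8, 1.0]
width: 0.0425
grasp_force: 61.8
243 slope 0.148 z at x=60 18.15 xmin [20.5 21.3]
y range x>60 [-34.2  -2.4  32.1]
iron face z nan 0
t 11.9167 p [0.4975 0.1095 0.1024] iron mm [75.3 -0.2  1.4]
turn left deg (tool xyz) [-0.03 -0.02  0.02] F iron [ 4.4 -1.  -2.8] w 0.0424
  return _methods._mean(a, axis=axis, dtype=dtype,
  ret = ret.dtype.type(ret / rcount)
```

```bash
python3 -m creep '[46,0,0,0,0,0,0, 56,0,0,0,0,0,0, 70,0,0,0,0,0,0, 70,0,0,0,0,0,0, 70,0,0,0,0,0,0, 70,0,0,0,0,0,0, 70,0,0,-0.3,0,0,0, 70,0,0,-0.5,0,0,0, 70,0,0,-0.5,0,0,0, 70,0,0,-0.5,0,0,0, 70,0,0,-0.5,0,0,0, 70,0,0,0,0,0,0, 70,0,0,0,0,0,0]'; python3 - <<'E'
from wz import *
show()
im,W=cloud("side"); ri=(W-O)@B*1000; I=im.astype(int)
br=(I[...,0]>1.25*I[...,2])
k=br&(abs(ri[...,1])<19)&(ri[...,0]>20)&(ri[...,0]<110)&(ri[...,2]>5)&(ri[...,2]<40)
P=ri[k];f=np.polyfit(P[:,0],P[:,2],1);print(f,np.polyval(f,60),np.percentile(P[:,0],[1,99,100]))
k=br&(abs(ri[...,1])<35)&(ri[...,0]>70)&(ri[...,0]<100)&(ri[...,2]>8)&(ri[...,2]<40);P=ri[k]; print(np.percentile(P[:,1],[1,50,99]))
cv2.imwrite("pics/s4.png",cv2.resize(im[110:260,220:380,::-1],None,fx=5,fy=4,interpolation=cv2.INTER_CUBIC)[:590])
im,W=cloud("wrist"); cv2.imwrite("pics/w4.png",im[:,:,::-1])
for c in ["side"]:
  for n in ["wedge_center","wedge"]: print([(r["p"],((np.array(r["position"])-O)@B*1000).round(1)) for r in robot.mark_of(n,c)])
E
```

```text
t: 13.0
ee_pos: [0.4982, 0.0493, 0.1737]
tool_rot: [-0.241, 0.665, 0.665, 0.242]
ft_force: [-0.3, 0.1, 0.2]
width: 0.0698
grasp_force: 0.0
t 13.0 p [0.4982 0.0493 0.1737] iron mm [75.  -0.9 94.7]
turn left deg (tool xyz) [0.12 0.05 0.04] F iron [0.2 0.3 0.1] w 0.0698
[ 0.12697882 10.09656064] 17.71529007811037 [20.77716869 96.2834308  97.15914935]
[-22.2875017   -1.1653778   21.54415604]
[(0.74, array([27.5, -0.1,  5.7])), (0.54, array([ 139.8, -131.7, -179.4]))]
[(0.93, array([ 140.2, -134.5, -184.5])), (0.63, array([28.3, -1.7, -1.9]))]
```

View pics/s4.png

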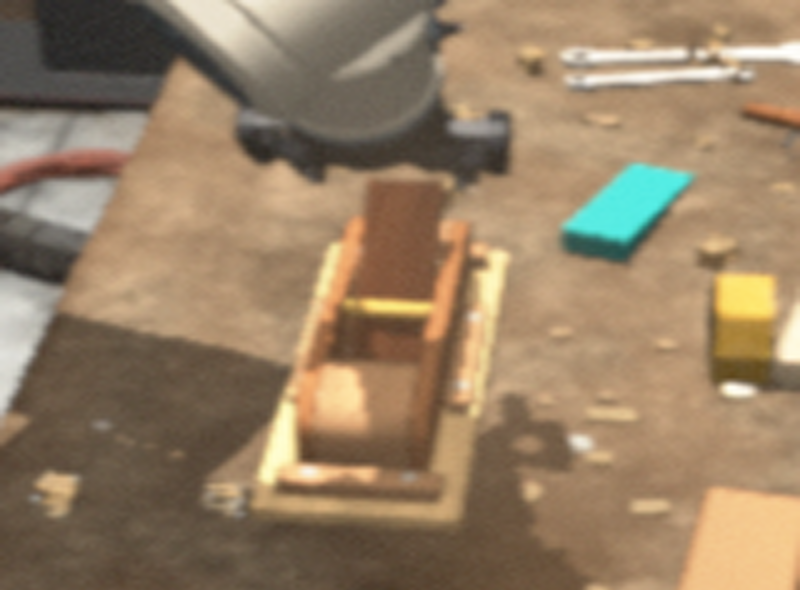

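The side picture shows the wedge standing on the iron under the pin (400,305), released and centred, with its butt at (405,185). Its centre is at x ≈ 27.5. Next I'll measure the mallet.

```bash
python3 -m creep '[80,0.32,0,-0.38,0,0,0, 80,0.32,0,-0.38,0,0,0, 80,0.32,0,-0.38,0,0,0, 80,0.32,0,-0.38,0,0,0, 80,0,0,0,0,-1,0, 80,0,0,0,0,-1,0, 80,0,0,0,0,-1,0, 80,0,0,0,0,-1,0, 80,0,0,0,0,-1,0, 80,0,0,0,0,-1,0, 80,0,0,0,0,-1,0, 80,0,0,0,0,-1,0, 80,0,0,0,0,-1,0, 80,0,0,0,0,-1,0]'
cat > mal.py <<'E'
from h import *
def mal(cam):
    im,W=cloud(cam)
    near=(W[...,0]>.3)&(W[...,0]<.7)&(W[...,1]<-.2)&(W[...,1]>-.5)
    m=(near&(W[...,2]>.058)&(W[...,2]<.085)); _,c,s,a=rect(W,m,.05,.09); print(cam,"head",c,s,a,"top z",np.median(W[m][:,2]))
    m=near&(W[...,2]>.035)&(W[...,2]<.056)&(np.hypot(W[...,0]-c[0],W[...,1]-c[1])>.06)&(np.hypot(W[...,0]-c[0],W[...,1]-c[1])<.25)
    n,l,st,_=cv2.connectedComponentsWithStats(m.astype(np.uint8)); m=l==1+np.argmax(st[1:,4])
    _,hc,s,a=rect(W,m,.03,.06); d=hc-c; d=d/np.linalg.norm(d); print("handle",hc,s,a,"dir from head",np.degrees(np.arctan2(d[1],d[0])),"grip@54",c+d*.054,"top z",np.percentile(W[m][:,2],95))
if __name__=="__main__":
    mal("top"); mal("side"); s,p,r=tool(); print(s["t"],s["q"].round(2),p,r.as_matrix().round(3).tolist())
E
python3 mal.py
```

```text
t: 14.37
ee_pos: [0.4972, 0.0509, 0.2519]
tool_rot: [0.001, 0.707, 0.708, -0.001]
ft_force: [-0.9, 0.2, -0.1]
width: 0.0801
grasp_force: 0.0
top head [ 0.51565588 -0.34380438] (205.87530517578125, 121.73847198486328) 20.939895629882812 top z 0.07126812280430328
handle [ 0.42041864 -0.37816373] (84.40303039550781, 31.487565994262695) 20.6348819732666 dir from head -160.1617555791612 grip@54 [ 0.46486054 -0.36213014] top z 0.05457254832428608
side head [ 0.58008337 -0.31944891] (122.51036834716797, 66.09638977050781) 110.03750991821289 top z 0.0700955387317147
handle [ 0.45289545 -0.36872324] (152.88632202148438, 31.287540435791016) 19.95123863220215 dir from head -158.82295871627784 grip@54 [ 0.52973007 -0.33895647] top z 0.051111885618447615
14.4667 [ 0.1   0.14  1.87 -0.    1.13  0.1 ] [0.49706972 0.05226747 0.25168545] [[-0.004, 1.0, -0.001], [1.0, 0.004, -0.001], [-0.001, -0.001, -1.0]]
```

```bash
python3 -m creep '[80,-0.7,0.05,0,0,0,0, 80,-0.7,0.05,0,0,0,0, 80,-0.7,0.05,0,0,0,0, 80,-0.7,0.05,0,0,0,0, 80,-0.7,0.05,0,0,0,0, 80,-0.7,0.05,0,0,0,0, 80,-0.7,0.05,0,0,0,0, 80,-0.7,0.05,0,0,0,0, 80,-0.7,0.05,0,0,0,0, 80,-0.7,0.05,0,0,0,0, 80,-0.7,0.06,0,0,0,0, 80,-0.7,0.06,0,0,0,0, 80,-0.7,0.06,0,0,0,0, 80,-0.7,0.06,0,0,0,0]' >/dev/null; python3 -m creep '[80,0,0,0.14,0,0,1, 80,0,0,0.14,0,0,1, 80,0,0,0.14,0,0,1, 80,0,0,0.14,0,0,1, 80,0,0,0.14,0,0,1, 80,0,0,0.14,0,0,1, 80,0,0,0.14,0,0,1, 80,0,0,0.14,0,0,1, 80,0,0,0.14,0,0,1, 80,0,0,0.14,0,0,1, 80,0,0,0.14,0,0,1, 80,0,0,0.14,0,0,1, 80,0,0,0.14,0,0,1, 80,0,0,0.14,0,0,1, 80,0,0,0.14,0,0,1, 80,0,0,0.14,0,0,1, 80,0,0,0.14,0,0,1, 80,0,0,0,0,0,0.45, 80,0,0,0,0,0,0]'
python3 - <<'E'
from h import *
s,p,r=tool(); M=r.as_matrix(); print(s["q"].round(2),p.round(4),np.degrees(np.arctan2(M[1,1],M[0,1])))
im,W=cloud("wrist"); Q=(W-p)@M; cv2.imwrite("pics/w5.png",im[:,:,::-1])
for n in ["mallet_head","mallet_grip"]:
    print(n,[(round(x["p"],2),((np.array(x["position"])-p)@M*1000).round(1)) for x in robot.mark_of(n,"wrist")])
k=(W[...,2]>.03)&(W[...,2]<.055)&(Q[...,0]<.02)&(Q[...,0]>-.1)&(abs(Q[...,1])<.05)
_,c,sz,a=rect(W,k,.03,.06); print("handle",k.sum(),((np.r_[c,0.035]-p)@M*1000).round(1),sz,a)
k=(W[...,2]>.06)&(W[...,2]<.08)&(np.hypot(W[...,0]-.58,W[...,1]+.32)<.1)
_,c,sz,a=rect(W,k,.06,.08); print("head",k.sum(),((np.r_[c,0.035]-p)@M*1000).round(1),sz,a)
E
```

```text
t: 17.22
ee_pos: [0.5265, -0.3413, 0.1557]
tool_rot: [-0.002, 0.985, 0.175, -0.0]
ft_force: [0.0, -0.4, 0.8]
width: 0.08
grasp_force: 0.0
[-0.58  0.44  1.69  0.    1.02  0.64] [ 0.5265 -0.3413  0.1557] -69.85310237491424
mallet_head []
mallet_grip [(0.89, array([ -6.1,  -6.6, 115.5]))]
handle 4455 [-40.   -2.9 120.8] (119.81974792480469, 27.90603256225586) 20.317846298217773
head 17442 [ 57.2  -3.6 120.8] (120.56395721435547, 64.90673828125) 110.2558650970459
```

```bash
python3 -m creep '[80,0,-0.08,0.4,0,0,0, 80,0,0,0.4,0,0,0, 80,0,0,0.4,0,0,0, 80,0,0,0.4,0,0,0, 80,0,0,0.4,0,0,0, 80,0,0,0.4,0,0,0, 80,0,0,0.4,0,0,0, 80,0,0,0.4,0,0,0, 80,0,0,0.39,0,0,0, 80,0,0,0,0,0,0, 26,0,0,0,0,0,0, 26,0,0,0,0,0,0, 26,0,0,0,0,0,0, 26,0,0,0,0,0,0, 26,0,0,0,0,0,0, 26,0,0,0,0,0,0, 26,0,0,0,0,0,0, 26,0,0,0,0,0,0]' 118; python3 -m creep '[26,0,0,-0.1,0,0,0, 26,0,0,-0.3,0,0,0, 26,0,0,-0.5,0,0,0, 26,0,0,-0.5,0,0,0, 26,0,0,-0.5,0,0,0, 26,0,0,-0.5,0,0,0, 26,0,0,-0.5,0,0,0, 26,0,0,-0.5,0,0,0, 26,0,0,-0.5,0,0,0, 26,0,0,-0.4,0,0,0, 26,0,0,-0.2,0,0,0, 26,0,0,0,0,0,0, 26,0,0,0,0,0,0]'
cat > hd.py <<'E'
from h import *
s,p,r=tool(); M=r.as_matrix()
im,W=cloud("wrist"); Q=(W-p)@M*1000; cv2.imwrite("pics/w6.png",im[:,:,::-1])
k=(Q[...,0]>5)&(Q[...,0]<100)&(Q[...,2]>-80)&(Q[...,2]<60)&(abs(Q[...,1])<70)
P=Q[k]; t=P[(P[:,0]>28)&(P[:,0]<85)&(P[:,2]<-20)]
print("top plane z=a x+b y+c",np.linalg.lstsq(np.c_[t[:,:2],np.ones(len(t))],t[:,2],rcond=None)[0].round(3),len(t))
(c,sz,a)=cv2.minAreaRect(t[:,:2].astype(np.float32)); print("head in tool xy",c,sz,a,"z",np.median(t[:,2]))
print(s["t"],p.round(4),s["q"].round(2),s["width"],s["grasp_force"],s["ft_force"],s["torque"])
E
python3 hd.py
```

```text
t: 18.87
ee_pos: [0.5267, -0.339, 0.015]
tool_rot: [0.001, 0.984, 0.176, 0.0]
ft_force: [-2.5, 1.4, 6.8]
width: 0.0295
grasp_force: 115.8
t: 19.95
ee_pos: [0.5259, -0.3384, 0.1935]
tool_rot: [0.0, 0.984, 0.176, -0.0]
ft_force: [-0.1, 0.5, -6.5]
width: 0.029
grasp_force: 117.0
top plane z=a x+b y+c [ 8.0000e-03  2.0000e-03 -5.5229e+01] 90346
head in tool xy (56.500118255615234, -0.685211181640625) (56.99681091308594, 118.65237426757812) 0.0017919010715559125 z -54.808323145615276
19.95 [ 0.5259 -0.3384  0.1935] [-0.57  0.39  1.67 -0.    1.08  0.64] 0.02903866108762493 116.99034690856934 [-0.09199021  0.49607407 -6.47577511] [-0.04944354  0.18034798 -0.01599287]
```

```bash
python3 -m creep '[26,0,0,-0.3,0,0,0.5, 26,0,0,-0.3,0,0,0.8, 26,0,0,-0.3,0,0,0.8, 26,0,0,-0.3,0,0,0.8, 26,0,0,-0.3,0,0,0.8, 26,0,0,0,0,0,0.8, 26,0,0,0,0,0,0.55]' >/dev/null; python3 -m creep '[26,-0.1,-0.4,0,0,0,0, 26,-0.11,-0.75,0,0,0,0, 26,-0.11,-0.8,0,0,0,0, 26,-0.11,-0.8,0,0,0,0, 26,-0.11,-0.8,0,0,0,0, 26,-0.11,-0.8,0,0,0,0, 26,-0.11,-0.8,0,0,0,0, 26,-0.11,-0.8,0,0,0,0, 26,-0.11,-0.8,0,0,0,0, 26,-0.11,-0.8,0,0,0,0, 26,-0.11,-0.8,0,0,0,0, 26,-0.11,-0.8,0,0,0,0, 26,-0.11,-0.8,0,0,0,0, 26,-0.11,-0.8,0,0,0,0, 26,-0.11,-0.8,0,0,0,0, 26,-0.11,-0.8,0,0,0,0, 26,-0.11,-0.8,0,0,0,0, 26,-0.11,-0.8,0,0,0,0, 26,-0.11,-0.7,0,0,0,0, 26,-0.1,-0.4,0,0,0,0]'; python3 -m creep '[26,0,0,0,0.5,0,0, 26,0,0,0,0.9,0,0, 26,0,0,0,1,0,0, 26,0,0,0,1,0,0, 26,0,0,0,1,0,0, 26,0,0,0,1,0,0, 26,0,0,0,1,0,0, 26,0,0,0,1,0,0, 26,0,0,0,1,0,0, 26,0,0,0,1,0,0, 26,0,0,0,0.6,0,0, 26,0,0,0,0,0,0, 26,0,0,0,0,0,0]'
cat > st.py <<'E'
from ir import *
G=np.c_[-B[:,1],-B[:,0],-B[:,2]]
s,p,r=tool(); M=r.as_matrix(); i=B.T@(p-O)*1000
print("t",s["t"],"iron",i.round(1),"turn left deg",np.degrees(R.from_matrix(M.T@G).as_rotvec()).round(2),"F iron",(B.T@s["ft_force"]).round(1),"torque",s["torque"].round(2),"w",round(s["width"],4),"q",s["q"].round(2))
E
python3 st.py; python3 hd.py
```

```text
t: 22.25
ee_pos: [0.4375, 0.2658, 0.2521]
tool_rot: [-0.0, 1.0, 0.001, -0.001]
ft_force: [-1.3, -0.0, -5.5]
width: 0.0293
grasp_force: 117.6
t: 23.33
ee_pos: [0.4383, 0.2624, 0.252]
tool_rot: [-0.341, 0.94, -0.001, -0.001]
ft_force: [1.3, 0.1, -4.7]
width: 0.0294
grasp_force: 118.3
t 23.3333 iron [288.6  59.   17.7] turn left deg [ 0.14  0.09 -0.15] F iron [-2.9 -1.3 -3.7] torque [-0.86  0.13 -0.01] w 0.0294 q [0.09 0.14 2.07 0.83 1.04 1.19]
top plane z=a x+b y+c [ 4.0000e-03  3.0000e-03 -5.5123e+01] 90798
head in tool xy (56.501251220703125, -0.6946144104003906) (119.05958557128906, 56.99863052368164) 89.99642944335938 z -54.88327807796434
23.3333 [0.4383 0.2624 0.252 ] [0.09 0.14 2.07 0.83 1.04 1.19] 0.029406447822923697 118.27727437019348 [ 1.3415977   0.1202524  -4.66431857] [-0.86061975  0.13164393 -0.00845257]
```

```bash
python3 -m creep '[26,0.05,0.2,0.16,0,0,0, 26,0,0.35,0.16,0,0,0, 26,0,0.4,0.16,0,0,0, 26,0,0.4,0.16,0,0,0, 26,0,0.4,0,0,0,0, 26,0,0.4,0,0,0,0, 26,0,0.35,0,0,0,0, 26,0,0.2,0,0,0,0, 26,0,0.09,0,0,0,0, 26,0,0,0,0,0,0, 26,0,0,0,0,0,0]'; python3 st.py; python3 - <<'E'
from ir import *
im,W=cloud("side"); cv2.imwrite("pics/s7.png",cv2.resize(im[90:240,220:380,::-1],None,fx=5,fy=4,interpolation=cv2.INTER_CUBIC)[:590])
E
```

```text
t: 24.3
ee_pos: [0.4411, 0.1946, 0.1624]
tool_rot: [-0.342, 0.94, 0.0, 0.0]
ft_force: [-0.7, -0.9, -6.0]
width: 0.029
grasp_force: 118.3
t 24.3 iron [179.1  56.2  -7.4] turn left deg [0.   0.   0.04] F iron [-4.5  0.7 -4. ] torque [-0.85  0.22 -0.  ] w 0.029 q [-0.06  0.29  2.14  0.88  0.98  0.9 ]
```

View pics/s7.png

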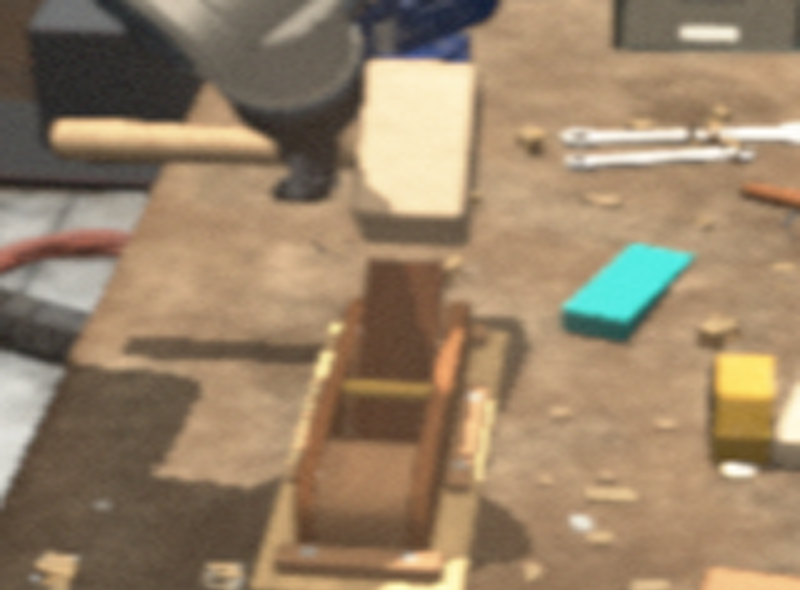

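The picture shows the mallet face (lower edge about row 240) in line above the wedge butt (405,262), with a gap of about 22 mm. I'm starting to tap down.

```bash
python3 -m creep '[26,0,0.15,0,0,0,0, 26,0,0.15,0,0,0,0, 26,0,0.1,0,0,0,0, 26,0,0.06,0,0,0,0, 26,0,0,0,0,0,0]' >/dev/null; python3 st.py; python3 -m creep '[26,0,0.06,0,0,0,0, 26,0,0.06,0,0,0,0, 26,0,0,0,0,0,0]' >/dev/null; python3 st.py; python3 -m creep '[26,0,0.06,0,0,0,0, 26,0,0,0,0,0,0]' >/dev/null; python3 st.py
```

```text
t 24.7667 iron [159.7  56.6  -7.4] turn left deg [ 0.01  0.03 -0.03] F iron [-3.8  0.  -3.7] torque [-0.81  0.17  0.02] w 0.0291 q [-0.09  0.32  2.14  0.88  0.98  0.85]
t 25.0167 iron [155.5  56.6  -7.4] turn left deg [-0.03  0.03  0.02] F iron [-2.2 -0.3 -5. ] torque [-0.61  0.14  0.07] w 0.0295 q [-0.1   0.32  2.14  0.88  0.98  0.84]
t 25.1833 iron [153.4  56.7  -7.4] turn left deg [-0.05  0.05  0.03] F iron [ 0.4  0.5 -5.5] torque [-0.1   0.12  0.22] w 0.0293 q [-0.11  0.33  2.15  0.88  0.98  0.84]
```

```bash
for i in 1 2; do :; done; python3 -m creep '[26,0,0.05,0,0,0,0, 26,0,0.05,0,0,0,0, 26,0,0,0,0,0,0]' >/dev/null; python3 st.py; python3 -m creep '[26,0,0.05,0,0,0,0, 26,0,0,0,0,0,0]' >/dev/null; python3 st.py; python3 -m creep '[26,0,0.05,0,0,0,0, 26,0,0,0,0,0,0]' >/dev/null; python3 st.py
```

```text
t 25.4333 iron [150.1  56.8  -7.5] turn left deg [-0.13  0.08  0.05] F iron [ 5.   0.7 -6.7] torque [0.58 0.06 0.41] w 0.0294 q [-0.11  0.33  2.15  0.88  0.98  0.83]
t 25.6 iron [149.2  57.   -7.4] turn left deg [-0.25  0.11  0.07] F iron [10.8  1.6 -6.4] torque [1.47 0.02 0.66] w 0.0293 q [-0.12  0.33  2.15  0.88  0.98  0.82]
t 25.7667 iron [148.3  57.2  -7.4] turn left deg [-0.37  0.15  0.1 ] F iron [18.   2.  -5.6] torque [ 2.46 -0.14  0.86] w 0.0291 q [-0.12  0.34  2.15  0.88  0.98  0.82]
```

```bash
cat > wp.py <<'E'
from ir import *
def wp():
    im,W=cloud("side"); ri=(W-O)@B*1000; I=im.astype(int)
    k=(I[...,0]>1.4*I[...,2])&(abs(ri[...,1])<19)&(ri[...,0]>25)&(ri[...,0]<110)&(ri[...,2]>5)&(ri[...,2]<30)
    P=ri[k]; f=np.polyfit(P[:,0],P[:,2],1); zf=np.median(P[:,2]-(P[:,0]-60)/7)
    print("butt end",np.percentile(P[:,0],[98,99.5]).round(1),"z60",zf.round(2),"slope",f[0].round(3))
    print([(round(r["p"],2),((np.array(r["position"])-O)@B*1000).round(1)) for r in robot.mark_of("wedge_center","side")][:2])
if __name__=="__main__": wp()
E
python3 -m creep '[26,0,0.05,0,0,0,0, 26,0,0,0,0,0,0]' >/dev/null; python3 st.py;  python3 -m creep '[26,0,0.04,0,0,0,0, 26,0,0,0,0,0,0]' >/dev/null; python3 st.py; python3 wp.py
```

```text
t 25.9333 iron [147.4  57.3  -7.4] turn left deg [-0.49  0.19  0.13] F iron [24.1  2.8 -7.2] torque [ 3.38 -0.18  1.07] w 0.0294 q [-0.12  0.34  2.15  0.88  0.99  0.81]
t 26.1 iron [146.8  57.5  -7.4] turn left deg [-0.6   0.23  0.15] F iron [30.1  3.4 -6.2] torque [ 4.23 -0.26  1.37] w 0.0288 q [-0.12  0.34  2.15  0.88  0.99  0.81]
butt end [89.1 89.5] z60 18.04 slope 0.137
[(0.78, array([ 142.7, -127.9, -181.6])), (0.7, array([19.1,  0.2,  5. ]))]
```

```bash
python3 -m creep '[26,0,0.05,0,0,0,0, 26,0,0,0,0,0,0]' >/dev/null; python3 st.py;  python3 -m creep '[26,0,0.05,0,0,0,0, 26,0,0,0,0,0,0]' >/dev/null; python3 st.py; python3 wp.py
```

```text
t 26.3667 iron [145.9  57.8  -7.4] turn left deg [-0.73  0.27  0.17] F iron [36.9  3.7 -6.1] torque [ 5.23 -0.31  1.56] w 0.0295 q [-0.13  0.34  2.15  0.89  0.99  0.81]
t 26.5333 iron [145.1  58.   -7.3] turn left deg [-0.87  0.32  0.2 ] F iron [44.1  4.6 -5.4] torque [ 6.19 -0.39  1.86] w 0.029 q [-0.13  0.35  2.15  0.89  0.99  0.8 ]
butt end [88.4 89. ] z60 18.24 slope 0.14
[(0.88, array([13.6, -2. ,  1.6])), (0.71, array([ 139.6, -130.6, -183.5]))]
```

```bash
cat > tw.py <<'E'
from h import *
# twist and shift of the head in the tool: its top face's far end edge, y=-60 side, and inner edge direction
s,p,r=tool(); im,W=cloud("wrist"); Q=(W-p)@r.as_matrix()*1000
k=(Q[...,2]>-60)&(Q[...,2]<-48)&(Q[...,0]>20)&(Q[...,0]<100)&(abs(Q[...,1])<75)
t=Q[k][:,:2].astype(np.float32); print(len(t),cv2.minAreaRect(t),t.min(0),t.max(0))
E
python3 tw.py
python3 -m creep '[26,0,-0.1,0,0,0,0, 26,0,-0.2,0,0,0,0, 26,0,-0.4,0,0,0,0, 26,0,-0.4,0,0,0,0, 26,0,-0.3,0,0,0,0, 26,0,-0.1,0,0,0,0, 26,0,0,0,0,0,0, 26,0,0,0,0,0,0]' >/dev/null; python3 st.py; python3 tw.py; python3 wp.py; python3 - <<'E'
from ir import *
for cam in ["side","top"]:
    im,W=cloud(cam); cv2.imwrite(f"pics/x_{cam}.png",im[:,:,::-1])
    c=robot.calibration(cam); T=c["world_to_cam"]
    # intensity along the wedge centre line at top face, for wedge centre wc: butt top edge at iron x=wc+70, z=24
    for wc in range(10,36,2):
        v=[]
        for y in (-15,-8,0,8,15):
            w=O+B@(np.array([wc+70,y,24.])/1000)
            uv,_=cv2.projectPoints(w.reshape(1,3),cv2.Rodrigues(T[:3,:3])[0],T[:3,3],c["intrinsics"],c["dist_coeffs"])
            v.append(cv2.getRectSubPix(im,(1,1),tuple(map(float,uv.ravel())))[0,0])
        print(cam,wc,np.mean(v,0).round(),uv.ravel().round(1))
E
```

```text
98602 ((57.06031799316406, -2.8253402709960938), (118.41631317138672, 64.0374984741211), 88.24787139892578) [ 23.708576 -62.33069 ] [90.48624  56.895348]
t 27.35 iron [197.   56.7  -7.4] turn left deg [0.05 0.02 0.05] F iron [-3.5  0.  -3.8] torque [-0.91  0.17 -0.02] w 0.0289 q [-0.03  0.27  2.13  0.88  0.98  0.94]
98865 ((57.015045166015625, -0.6553077697753906), (118.57156372070312, 64.17747497558594), 89.6455307006836) [ 24.76962 -60.03906] [89.429184 58.682816]
butt end [85.3 87.4] z60 17.94 slope 0.144
[(0.85, array([18.5, -0.6,  1.1])), (0.67, array([ 140.1, -130.6, -181.2]))]
side 10 [108.  79.  58.] [294.2 159.6]
side 12 [117.  87.  65.] [294.3 158.9]
side 14 [133. 104.  79.] [294.3 158.2]
side 16 [154. 125.  96.] [294.4 157.5]
side 18 [173. 143. 111.] [294.5 156.9]
side 20 [182. 151. 118.] [294.5 156.2]
side 22 [184. 153. 120.] [294.6 155.5]
side 24 [185. 153. 119.] [294.6 154.9]
side 26 [185. 153. 119.] [294.7 154.2]
side 28 [187. 155. 120.] [294.8 153.5]
side 30 [189. 156. 121.] [294.8 152.9]
side 32 [190. 157. 122.] [294.9 152.2]
side 34 [191. 158. 123.] [294.9 151.5]
top 10 [57. 39. 25.] [277.7 231.6]
top 12 [56. 37. 22.] [277.1 231.6]
top 14 [56. 37. 23.] [276.5 231.6]
top 16 [56. 37. 23.] [276.  231.6]
top 18 [54. 36. 21.] [275.4 231.6]
top 20 [52. 34. 19.] [274.8 231.6]
top 22 [51. 33. 18.] [274.2 231.6]
top 24 [53. 34. 20.] [273.6 231.7]
top 26 [56. 37. 22.] [273.1 231.7]
top 28 [67. 46. 29.] [272.5 231.7]
top 30 [77. 55. 36.] [271.9 231.7]
top 32 [89. 65. 41.] [271.3 231.7]
top 34 [99. 73. 46.] [270.7 231.7]
```

```bash
python3 -m creep '[26,0,0.3,0,0,0,0, 26,0,0.4,0,0,0,0, 26,0,0.3,0,0,0,0, 26,0,0.2,0,0,0,0, 26,0,0.16,0,0,0,0, 26,0,0.16,0,0,0,0]' ; python3 st.py; python3 -m creep '[26,0,0.02,0,0,0,0, 26,0,0,0,0,0,0]' >/dev/null; python3 st.py; python3 tw.py; python3 -m creep '[26,0,-0.1,0,0,0,0, 26,0,-0.2,0,0,0,0, 26,0,-0.4,0,0,0,0, 26,0,-0.5,0,0,0,0, 26,0,-0.5,0,0,0,0, 26,0,-0.5,0,0,0,0, 26,0,-0.5,0,0,0,0, 26,0,-0.3,0,0,0,0, 26,0,-0.1,0,0,0,0, 26,0,0,0,0,0,0]'; python3 st.py; python3 wp.py
```

```text
t: 28.1
ee_pos: [0.4389, 0.1677, 0.1399]
tool_rot: [-0.35, 0.937, 0.002, -0.003]
ft_force: [-8.4, 48.9, 42.1]
width: 0.0292
grasp_force: 124.4
t 28.1 iron [144.   58.4  -7.2] turn left deg [-1.    0.36  0.07] F iron [64.5  8.4  0.9] torque [ 9.07 -0.38  2.52] w 0.0292 q [-0.13  0.35  2.15  0.89  0.99  0.8 ]
t 28.2667 iron [143.6  58.   -7.2] turn left deg [-0.95  0.33  0.14] F iron [43.5  5.9 -2.1] torque [ 6.13 -0.24  1.8 ] w 0.0294 q [-0.13  0.35  2.15  0.89  0.99  0.8 ]
99394 ((56.74908447265625, -2.750011444091797), (117.89076232910156, 64.24650573730469), 88.27247619628906) [ 23.350124 -62.2669  ] [90.17703 56.68244]
t: 29.15
ee_pos: [0.4407, 0.2569, 0.2148]
tool_rot: [-0.342, 0.94, 0.001, 0.0]
ft_force: [-0.2, 0.4, -5.9]
width: 0.029
grasp_force: 120.1
t 29.15 iron [260.5  56.6  -7.3] turn left deg [0.   0.01 0.11] F iron [-3.5  0.2 -4.8] torque [-0.92  0.2   0.04] w 0.029 q [0.08 0.2  2.1  0.87 0.99 1.09]
butt end [83.9 85.5] z60 18.21 slope 0.124
[(0.82, array([14.3, -1. ,  3.9])), (0.64, array([ 143.9, -131.9, -178.3]))]
```

```bash
python3 -m creep '[26,0,-0.24,-0.29,0,0,0, 26,0,-0.24,-0.29,0,0,0, 26,0,-0.24,-0.29,0,0,0, 26,0,0,0,-0.5,0,0, 26,0,0,0,-0.9,0,0, 26,0,0,0,-1,0,0, 26,0,0,0,-1,0,0, 26,0,0,0,-1,0,0, 26,0,0,0,-1,0,0, 26,0,0,0,-1,0,0, 26,0,0,0,-1,0,0, 26,0,0,0,-1,0,0, 26,0,0,0,-1,0,0, 26,0,0,0,-0.6,0,0, 26,0,0,0,0,0,0]'; python3 -m creep '[26,0.1,0.4,0,0,0,0, 26,0.11,0.75,0,0,0,0, 26,0.11,0.8,0,0,0,0, 26,0.11,0.8,0,0,0,0, 26,0.11,0.8,0,0,0,0, 26,0.11,0.8,0,0,0,0, 26,0.11,0.8,0,0,0,0, 26,0.11,0.8,0,0,0,0, 26,0.11,0.8,0,0,0,0, 26,0.11,0.8,0,0,0,0, 26,0.11,0.8,0,0,0,0, 26,0.11,0.8,0,0,0,0, 26,0.11,0.8,0,0,0,0, 26,0.11,0.8,0,0,0,0, 26,0.11,0.8,0,0,0,0, 26,0.11,0.8,0,0,0,0, 26,0.11,0.8,0,0,0,0, 26,0.11,0.8,0,0,0,0, 26,0.11,0.7,0,0,0,0, 26,0.1,0.4,0,0,0,0]' ; python3 -m creep '[26,0,0,0.2,0,0,-0.5, 26,0,0,0.3,0,0,-0.8, 26,0,0,0.3,0,0,-0.8, 26,0,0,0.3,0,0,-0.8, 26,0,0,0.3,0,0,-0.8, 26,0,0,0.3,0,0,-0.8, 26,0,0,0.3,0,0,-0.55, 26,0,0,0.3,0,0,0, 26,0,0,0.3,0,0,0, 26,0,0,0.3,0,0,0, 26,0,0,0,0,0,0]'; python3 hd.py
```

```text
t: 30.5
ee_pos: [0.4403, 0.2566, 0.2584]
tool_rot: [0.001, 1.0, 0.001, -0.001]
ft_force: [0.2, 0.1, -5.7]
width: 0.0293
grasp_force: 120.0
t: 32.17
ee_pos: [0.5269, -0.3493, 0.2582]
tool_rot: [-0.001, 1.0, -0.001, -0.0]
ft_force: [0.7, 0.1, -6.0]
width: 0.0288
grasp_force: 120.0
t: 33.08
ee_pos: [0.5265, -0.345, 0.1403]
tool_rot: [-0.002, 0.985, 0.175, -0.002]
ft_force: [-0.2, 0.6, -5.9]
width: 0.0291
grasp_force: 120.0
top plane z=a x+b y+c [ 8.0000e-03  2.0000e-03 -5.5226e+01] 90343
head in tool xy (56.500640869140625, -0.7104835510253906) (118.27481079101562, 56.99917984008789) 89.99842834472656 z -54.7946860038691
33.0833 [ 0.5265 -0.345   0.1403] [-0.58  0.46  1.7   0.    0.99  0.64] 0.029052726005059756 119.98236179351807 [-0.19446311  0.63993153 -5.90077746] [-0.02147024  0.22767556  0.03783971]
```

```bash
python3 -m creep '[26,0,0,0.3,0,0,0, 26,0,0,0.4,0,0,0, 26,0,0,0.4,0,0,0, 26,0,0,0.4,0,0,0, 26,0,0,0.4,0,0,0, 26,0,0,0.4,0,0,0, 26,0,0,0.3,0,0,0, 26,0,0,0.15,0,0,0, 26,0,0,0.1,0,0,0, 26,0,0,0,0,0,0, 26,0,0,0,0,0,0]'; python3 -m creep '[26,0,0,0.08,0,0,0, 26,0,0,0.08,0,0,0, 26,0,0,0.06,0,0,0, 26,0,0,0,0,0,0]'
```

```text
t: 34.05
ee_pos: [0.5287, -0.346, 0.03]
tool_rot: [0.0, 0.984, 0.176, 0.0]
ft_force: [0.1, 0.2, -5.2]
width: 0.0291
grasp_force: 120.0
t: 34.38
ee_pos: [0.528, -0.3456, 0.0203]
tool_rot: [-0.0, 0.984, 0.176, -0.0]
ft_force: [-1.2, -0.0, -5.4]
width: 0.0289
grasp_force: 120.0
```

```bash
python3 -m creep '[26,0,0,0.06,0,0,0, 26,0,0,0.05,0,0,0, 26,0,0,0,0,0,0, 26,0,0,0,0,0,0]'; python3 -m creep '[26,0,0,0.03,0,0,0, 26,0,0,0,0,0,0]'
```

```text
t: 34.72
ee_pos: [0.5282, -0.3457, 0.0162]
tool_rot: [-0.0, 0.984, 0.176, -0.0]
ft_force: [-0.4, 0.1, -5.8]
width: 0.0291
grasp_force: 120.0
t: 34.88
ee_pos: [0.5284, -0.3459, 0.0153]
tool_rot: [0.0, 0.984, 0.176, 0.0]
ft_force: [-0.7, -0.2, -3.4]
width: 0.0294
grasp_force: 120.8
```

```bash
python3 -m creep '[26,0,0,0.02,0,0,0, 26,0,0,0,0,0,0, 34,0,0,0,0,0,0, 45,0,0,0,0,0,0, 60,0,0,0,0,0,0, 80,0,0,0,0,0,0, 80,0,0,0,0,0,0, 80,0,0,0,0,0,0, 80,0,0,0,0,0,0, 80,0,0,-0.2,0,0,0, 80,0,0,-0.4,0,0,0, 80,0,0,-0.5,0,0,0, 80,0,0,-0.5,0,0,0, 80,0,0,-0.5,0,0,0, 80,0,0,-0.5,0,0,0, 80,0,0,-0.5,0,0,0, 80,0,0,0,0,0,0, 80,0,0,0,0,0,0]' 40; python3 - <<'E'
from wp import *
wp()
im,_=cloud("side"); cv2.imwrite("pics/s9.png",im[:,:,::-1])
for c in ("top","side"):
  for n in ("mallet_head","mallet_grip"): 
    if robot.snapshot(c) is not None: print(c,n,[(round(r["p"],2),np.round(r["position"],3)) for r in robot.mark_of(n,c)][:1])
im=cv2.imread("pics/s9.png")
cv2.imwrite("pics/s9.png",im[120:350,200:380].repeat(2,0).repeat(2,1))
E
```

```text
t: 36.38
ee_pos: [0.529, -0.3462, 0.1399]
tool_rot: [0.001, 0.984, 0.176, 0.001]
ft_force: [0.4, 0.5, 0.2]
width: 0.0798
grasp_force: 0.0Traceback (most recent call last):
  File "<stdin>", line 2, in <module>
  File "wp.py", line 5, in wp
    P=ri[k]; f=np.polyfit(P[:,0],P[:,2],1); zf=np.median(P[:,2]-(P[:,0]-60)/7)
               ~~~~~~~~~~^^^^^^^^^^^^^^^^^
    raise TypeError("expected non-empty vector for x")
TypeError: expected non-empty vector for x
```

```bash
python3 -m creep '[80,-0.4,0,-0.5,0,0,0, 80,-0.5,0,-0.5,0,0,0, 80,-0.5,0,-0.5,0,0,0, 80,-0.5,0,-0.5,0,0,0, 80,-0.5,0,0,0,0,0, 80,-0.5,0,0,0,0,0, 80,-0.5,0,0,0,0,0, 80,0,0,0,0,0,0]'; python3 - <<'E'
from wp import *
im,_=cloud("side"); cv2.imwrite("pics/s9.png",im[:,:,::-1][110:350,190:390].repeat(2,0).repeat(2,1))
for c in ("top","side"):
  robot.snapshot(c)
  for n in ("mallet_head","mallet_grip","wedge_center"): print(c,n,[(round(r["p"],2),np.round(r["position"],3)) for r in robot.mark_of(n,c)][:3])
try: wp()
except Exception as e: print(e)
E
```

```text
t: 37.1
ee_pos: [0.3973, -0.3929, 0.217]
tool_rot: [-0.001, 0.985, 0.175, -0.001]
ft_force: [0.6, 0.5, -0.3]
width: 0.0797
grasp_force: 0.0
top mallet_head [(0.81, array([ 0.584, -0.322,  0.037]))]
top mallet_grip [(0.77, array([ 0.516, -0.349,  0.035]))]
top wedge_center [(0.91, array([0.5  , 0.064, 0.066])), (0.66, array([0.626, 0.279, 0.01 ]))]
side mallet_head [(0.64, array([ 0.584, -0.324,  0.038]))]
side mallet_grip [(0.95, array([ 0.52 , -0.35 ,  0.033]))]
side wedge_center [(0.6, array([0.501, 0.061, 0.066])), (0.58, array([0.628, 0.276, 0.004]))]
butt end [84.  84.7] z60 18.4 slope 0.125
[(0.65, array([13.7, -0.8,  1.4])), (0.54, array([ 141.7, -127.9, -179.2]))]
```

View pics/s9.png

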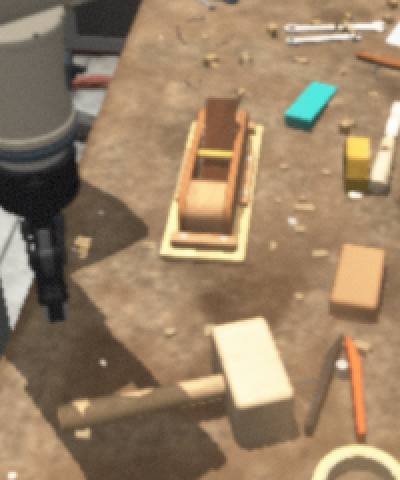

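The mallet lies flat at (250,380), clear of the plane. The wedge sits under the pin at (215,150) with its centre at x ≈ 15–17 mm. I'm handing in.

```bash
python3 -c "from rig import robot; print(robot.close_job())"
```

```text
the job is handed in; nothing more can be done
None
```

The wedge is tapped down to about 14–17 mm on the iron by camera estimate (the limit is 20.5 mm), the mallet lies back on the bench clear of the plane, and the job was handed in at about 37 s; no verdict came back, and the wedge's pressing force on the iron could not be measured directly.

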